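# Empty tin through the push flap of the bathroom bin

## Robot

A 6-joint arm with a two-finger parallel gripper is mounted at the origin on the work surface. World frame = base frame: x ahead of the robot, y to its left, z up, the work surface at z = 0. Lengths are in m, angles in rad, forces in N, time in s.
With the tool pointing down it reaches from about 0.35 to 0.775 m from the base axis. Payload 7.3 kg.
Tool frame: the origin (TCP) lies midway between the tips of the shut fingers; the grasp point (between the pads) lies 19 mm behind it (robot.grasp_offset is the z of the grasp point in the tool frame, in m); z points along the fingers, y is the direction in which the jaws open and shut (so a half turn about z gives the same grasp; the last joint's range is limited). The gripper opens to 92 mm and grips with 3 to 60 N. Pads are 19 mm wide; open, the fingers measure 130 mm over their backs; the gripper's body (75 mm by 190 mm) begins 47 mm behind the grasp point.
Start: joints at [0.976, 0.342, 1.524, -0, 1.275, -0.146], TCP at [0.228, 0.473, 0.227] pointing down, gripper open.
Joint ranges: [-2.53, 2.53], [-0.77, 2.02], [0.04, 2.7], [-1, 4.14], [0.28, 2.66], [-3.11, 3.11]. Speed limits (rad/s): [2.57, 2.57, 3.14, 3.14, 3.14, 3.14].

## Interface

Orientations are given as [roll, pitch, yaw] about the fixed x, y, z axes, in that order (R = Rz(yaw) Ry(pitch) Rx(roll)).
In Python, from cell import observe, imaging, workorder, robot gives the robot as it stands. The module is installed in compiled form; this text tells all that it offers.
- The arm moves only by the tool send_rows, never from a script. Its argument "series" is a list of rows, each a list of 7 numbers: the shift along the tool's x, y, z in m, then the turn, a rotation vector about the tool's x, y, z in rad, then the closure, from 0 (fully open) to 1 (shut). A call has 1 to 5 rows; each row shifts and turns the commanded pose from where the row before left it, along the tool's axes as they then stand; what a row does not reach is not made up. A row lasts 1/12 s, in which the tool goes at most 41.7 mm and 7.16 degrees, less where a joint would pass 70% of its speed; a pose out of reach is approached as far as the arm can. A call is refused whole if a number of a shift passes 0.0417 or a number of a turn 0.125, either way. A call with a gripper value outside its range is refused whole. The fingers move at their own pace and stop on an object; "newtons" is the grip in N (left out, the last holds). Time passes only in rows, so rows that do not move let the fingers close. It gives the time, the measured TCP pose, the force and the opening at its end, in the units of the state.
- observe(): the state, without advancing time (a new reading comes with each control period).
- imaging.read_camera(name): name is "scene" or "top" or "wrist"; returns a dict with "color" (420x560x3 uint8, red, green, blue), "range_z" (420x560 float32, m along the optical axis (not along the pixel's ray), 0 where there is no reading), "vfov" (degrees; the focal length in pixels is half the picture's height over the tangent of half this angle, whatever the lens; pixels are square), "cx", "cy" (the principal point, pixels), "T" (4x4, takes a point from camera to world coordinates). Camera axes: x right, y down, z forward; pixel columns grow to the right and rows downward; lengths in m; the calibration is good to about 2 mm. A picture is of the moment at which its call begins.
- workorder.hand_in(): hands the job in, once; it reports no verdict.
The state is a dict: "time": time; "qpos": joint angles; "qvel": joint speeds; "joint_efforts": joint torques, N m; "tool_pos": TCP position; "tool_rot": TCP orientation; "contact_force": force on the tool from outside, world axes, zero at the start; "torque": the same for the moment, N m; "opening": finger opening in m.
Only numpy, scipy, OpenCV 4.12 (cv2) and the standard library are available. Lean on these libraries where they do the work, as an engineer would, in place of code of your own. Each camera call takes 0.05 s, during which the arm holds its last target.

## Task

The small round aluminium tin on the glass shelf is empty: put it in the white bin at the end of the shelf without gripping or lifting it. Push the bin's blue self-closing flap down with one finger and, while that finger keeps the flap open, push the tin along the shelf and over its edge into the bin with the other finger. Then draw the fingers out so that the flap closes, and leave the other things on the shelf where they are.

Things in the scene. Friction and masses are not known exactly. Their poses are not given: they have to be found in the camera images.
- tin: Empty round aluminium tin with a lid, 41 mm across, 16 mm high, about 20 g, lying flat on the glass shelf. Origin: centre of its underside; z is up (the tin's axis). It starts 35 to 100 mm (centre) short of the shelf edge beside the bin, within about 15 mm of the bin's centre line.
- shelf: Clear glass shelf on steel brackets, fixed; 400 mm long, 150 mm wide, 8 mm thick, top 130 mm above the work surface. Origin: on the work surface (z = 0) under the middle of the end edge beside the bin. Its x axis points horizontally over that edge into the bin; the glass runs from x = -400 to 0 mm, y -75 to 75 mm.
- bin: White plastic bin standing against the end of the shelf, fixed; 130 mm long (its x), 104 mm wide (its y), empty, floor 5 mm thick. Origin: on the work surface at the shelf edge, on the bin's centre line; axes parallel to the shelf's, x is the way the tin is to be pushed. Side walls 4 mm thick, 96 mm apart inside; they rise with the flap and stand about 2 mm above it.
- bin_lip (a point): Middle of the top of the bin's shelf-side wall (bin x = 1 to 5 mm), 128 mm high, 2 mm below the glass top, so the tin slides over it.
- bin_rim (a point): Middle of the top of the bin's far rim, 143 mm high, over the flap's hinge; the rim covers bin x = 119 to 131 mm.
- flap_edge (a point): Middle of the blue flap's free edge, upper face; moves with the flap. Shut, it lies next to the shelf at bin x = 6 mm, 129 mm high. The flap is the bin's top: 112 mm long, 88 mm wide, 4 mm thick; shut, it rises 7 degrees from this edge to its hinge at the far end. An opening of 0.6 rad or more lets the tin drop between the shelf-side wall and this edge.
- flap (a joint): The flap's hinge: a horizontal line across the bin at bin x = 116 mm, 142 mm high. 0 = shut; grows in rad as the free edge swings down into the bin, up to 1.35. A spring shuts it: about 0.055 N m when shut, 0.13 N m at 1 rad (pressed midway 1 to 2 N, pressed 30 mm from the hinge up to 5 N). The weight of the tin does not open it.
- tumbler: White ceramic tumbler, 72 mm across, 95 mm high, upright on the shelf towards its other end, not to be disturbed. Origin: centre of its underside.
- jar: Frosted glass jar with white screw lid, 56 mm across, 58 mm high, upright on the shelf, not to be disturbed; its centre 240 mm or more from the shelf edge beside the bin. Origin: centre of its underside.
- toothbrush: Green toothbrush, 180 mm long, 17 mm high, lying along the shelf, bristles up, head towards the bin, not to be disturbed; its head ends 180 mm or more from the shelf edge beside the bin. Origin: underside, mid length; x runs to the head.
- clipper: Stainless steel nail clipper, 58 mm long, 12 mm wide, 11 mm high, lying on the shelf, not to be disturbed. Origin: centre of its underside; x along its length.
Things that resemble listed ones, but are neither listed nor needed, are in the scene too. Several things have the shape of the tin; the one meant has the colours described above.

How it is judged:
By the outcome, as a careful person would: the job done as asked, in the order asked, and still so for the second after the job is handed in, with the robot touching nothing.
It also fails if it takes over 40 s, if anything falls off the work surface, if the arm or the gripper's body presses on something with over 40 N, if the wrist force passes 120 N, or if a joint passes its speed limit or range.

## Working session

There is one attempt and no reset: what is moved stays moved. The work goes in short steps, Python scripts to look and compute and a tool call to move; the robot and the scene stay as the last step left them, time stands still between calls to the robot, and variables do not carry over. Pictures are saved under pics/ and viewed, and the job is handed in when it is done.

Besides the shell and the picture viewer there is one more tool, called after "Call:" as name(argument=value, ...) on one line, values as JSON. send_rows: Moves the arm, as the interface text tells. Its arguments: {"type":"object","properties":{"series":{"type":"array","items":{"type":"array","items":{"type":"number"}}},"newtons":{"type":"number"}},"required":["series"]}

```bash
ls; mkdir -p pics; cat > h.py <<'E'
from cell import observe, imaging, workorder, robot
import numpy as np, cv2
def cam(n,tag):
    d=imaging.read_camera(n); cv2.imwrite(f'pics/{tag}.png',cv2.cvtColor(d['color'],cv2.COLOR_RGB2BGR)); 
    np.savez(f'{tag}.npz',**d); return d
def f(d): return d['color'].shape[0]/2/np.tan(np.radians(float(d['vfov']))/2)
def ray(d,u,v,z):
    F=f(d); r=np.array([(u-d['cx'])/F,(v-d['cy'])/F,1.]); T=d['T']; r=T[:3,:3]@r; o=T[:3,3]
    return o+r*(z-o[2])/r[2]
def proj(d,p):
    T=d['T']; q=T[:3,:3].T@(np.array(p)-T[:3,3]); F=f(d); return q[0]/q[2]*F+d['cx'],q[1]/q[2]*F+d['cy']
E
python3 - <<'E'
from h import *
print(observe(), robot.grasp_offset)
for n in ['scene','top','wrist']:
    d=cam(n,n+'0'); print(n,d['vfov'],d['cx'],d['cy'],np.round(d['T'],3).tolist())
E
```

```text
pics
{'time': 0.0, 'qpos': array([ 9.76015027e-01,  3.42704472e-01,  1.52498557e+00, -2.07385883e-05,
        1.27540391e+00, -1.46018905e-01]), 'qvel': array([-0.00162377, -0.0012116 , -0.00108223,  0.00015584, -0.00243927,
        0.00092082]), 'joint_efforts': array([ 7.42549637e-04, -4.31242847e+01, -2.44219762e+01,  7.19135092e-02,
        5.58130431e-02, -1.15982975e-04]), 'tool_pos': array([0.22754234, 0.47268849, 0.22606541]), 'tool_rot': array([-3.14010445e+00, -1.98819447e-04,  2.69283616e+00]), 'contact_force': array([ 0.38491722, -0.12641973,  0.98054689]), 'torque': array([ 0.03029619,  0.01739079, -0.01454599]), 'opening': 0.09164644915289738} -0.0188
scene 56.71547307293436 274.17499652708426 213.73008011664513 [[0.467, 0.553, -0.69, 1.046], [0.884, -0.285, 0.369, -0.358], [0.007, -0.783, -0.622, 0.595], [0.0, 0.0, 0.0, 1.0]]
top 57.980802274212664 283.17840256583764 210.60050632666042 [[0.151, -0.964, 0.219, 0.399], [-0.989, -0.148, 0.029, -0.11], [0.005, -0.221, -0.975, 0.807], [0.0, 0.0, 0.0, 1.0]]
wrist 71.18429034811577 282.2564759391149 208.42844126591004 [[0.433, 0.858, 0.275, 0.153], [0.901, -0.411, -0.135, 0.509], [-0.003, 0.306, -0.952, 0.384], [0.0, 0.0, 0.0, 1.0]]
```

View pics/scene0.png

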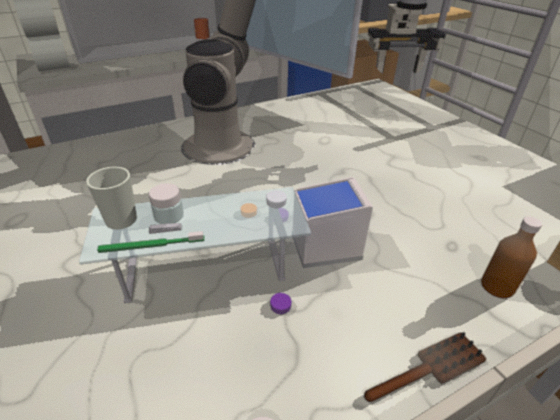

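View pics/top0.png

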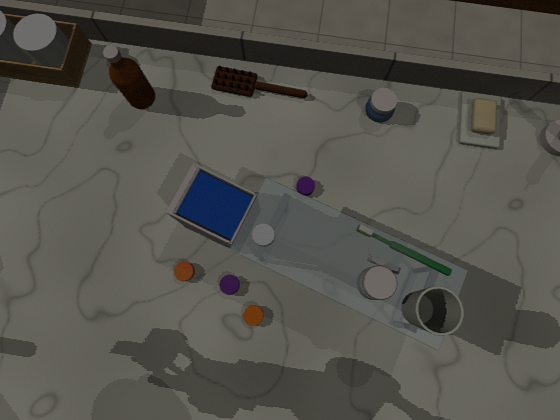

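View pics/wrist0.png

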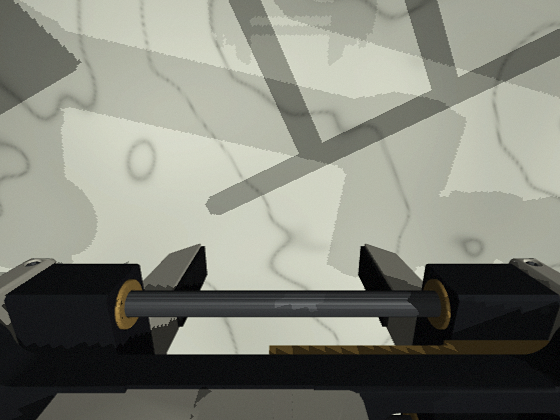

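```bash
python3 - <<'E'
from h import *
for n in ['top','scene']:
    d=dict(np.load(n+'0.npz')); c=d['color'].astype(int)
    hsv=cv2.cvtColor(d['color'],cv2.COLOR_RGB2HSV)
    m=((hsv[...,0]>108)&(hsv[...,0]<126)&(hsv[...,1]>150)&(hsv[...,2]>70)).astype(np.uint8)
    nn,l,s,ce=cv2.connectedComponentsWithStats(m)
    for i in range(1,nn):
        if s[i,4]>300:
            cs,_=cv2.findContours((l==i).astype(np.uint8),cv2.RETR_EXTERNAL,cv2.CHAIN_APPROX_NONE)
            q=cv2.approxPolyDP(cs[0],8,True)[:,0]
            print(n,s[i],q.tolist(),cv2.boxPoints(cv2.minAreaRect(cs[0])).tolist())
            for u,v in q:
                z=d['range_z'][v,u]; print(u,v,np.round(ray(d,u,v,.1355),4), np.round(ray(d,u,v,.129),4),np.round(ray(d,u,v,.142),4),z)
d=dict(np.load('top0.npz')); cv2.imwrite('pics/topz.png',cv2.convertScaleAbs(cv2.resize(cv2.cvtColor(d['color'][150:350,150:480],cv2.COLOR_RGB2BGR),None,fx=2.4,fy=2.4,interpolation=cv2.INTER_CUBIC),alpha=1.3))
d=dict(np.load('scene0.npz')); cv2.imwrite('pics/scz.png',cv2.resize(cv2.cvtColor(d['color'][150:320,70:390],cv2.COLOR_RGB2BGR),None,fx=2.5,fy=2.5,interpolation=cv2.INTER_CUBIC))
E
```

```text
top [ 177  171   75   68 2739] [[200, 171], [177, 212], [230, 238], [251, 197]] [[177.00003051757812, 212.00003051757812], [198.00003051757812, 170.00003051757812], [251.60003662109375, 196.80001831054688], [230.60003662109375, 238.80001831054688]]
200 171 [0.6007 0.0739 0.1355] [0.6027 0.0756 0.129 ] [0.5988 0.0721 0.142 ] 0.6978316
177 212 [0.5178 0.0995 0.1355] [0.5189 0.1015 0.129 ] [0.5166 0.0975 0.142 ] 0.6798495
230 238 [ 0.4856 -0.004   0.1355] [ 0.4864 -0.003   0.129 ] [ 0.4847 -0.0051  0.142 ] 0.6850884
251 197 [ 0.5659 -0.0283  0.1355] [ 0.5675 -0.0275  0.129 ] [ 0.5643 -0.029   0.142 ] 0.7012445
scene [289  62  42  31 483] [[289, 62], [299, 92], [296, 82], [305, 91], [308, 78], [307, 91], [317, 75], [328, 86], [330, 75]] [[281.56884765625, 86.7706527709961], [289.1651611328125, 61.449546813964844], [331.6422119140625, 74.19266510009766], [324.0458984375, 99.5137710571289]]
289 62 [-0.2441  0.3883  0.1355] [-0.2623  0.3989  0.129 ] [-0.2259  0.3778  0.142 ] 1.7886567
299 92 [0.0286 0.2699 0.1355] [0.0142 0.2788 0.129 ] [0.043 0.261 0.142] 1.8057376
296 82 [-0.0516  0.3059  0.1355] [-0.0671  0.3153  0.129 ] [-0.0361  0.2965  0.142 ] 1.766537
305 91 [0.0299 0.2911 0.1355] [0.0155 0.3003 0.129 ] [0.0443 0.2819 0.142 ] 1.8141972
308 78 [-0.0661  0.3616  0.1355] [-0.0819  0.3717  0.129 ] [-0.0504  0.3514  0.142 ] 1.783782
307 91 [0.0328 0.2967 0.1355] [0.0184 0.306  0.129 ] [0.0471 0.2875 0.142 ] 1.8277828
317 75 [-0.0775  0.405   0.1355] [-0.0934  0.4158  0.129 ] [-0.0616  0.3942  0.142 ] 1.807351
328 86 [0.0265 0.3804 0.1355] [0.0121 0.3909 0.129 ] [0.0409 0.37   0.142 ] 1.8703116
330 75 [-0.0573  0.4453  0.1355] [-0.0729  0.4567  0.129 ] [-0.0417  0.4339  0.142 ] 1.8382739
```

View pics/topz.png

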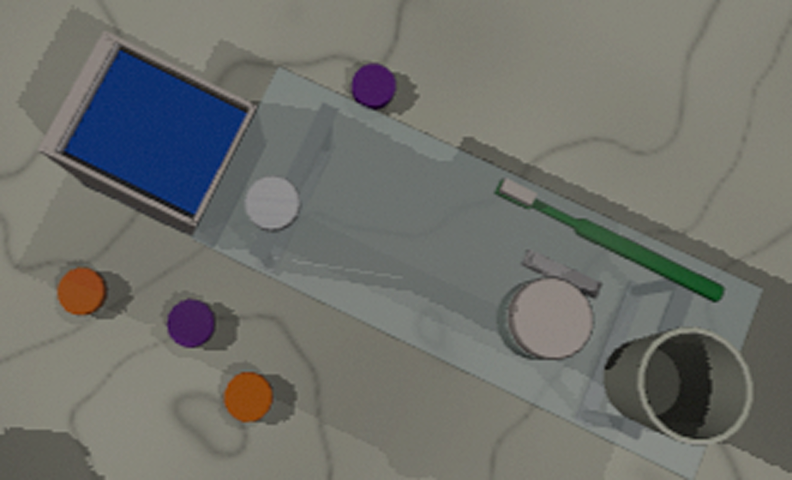

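View pics/scz.png

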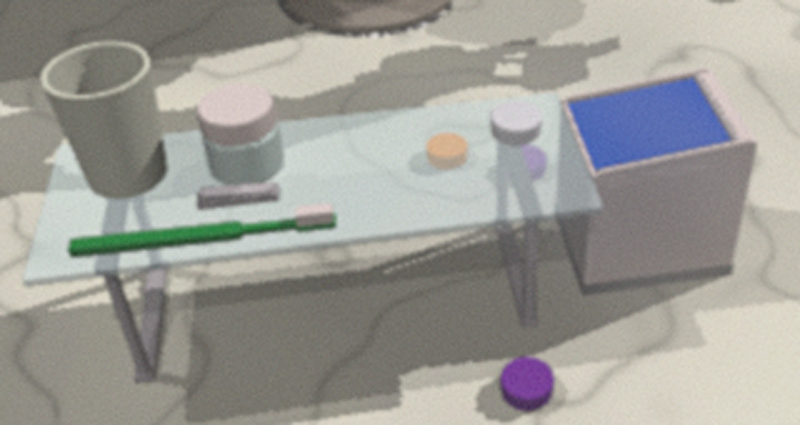

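```bash
python3 - <<'E'
from h import *
d=dict(np.load('top0.npz')); s=dict(np.load('scene0.npz'))
# tin
for n,dd,(x0,y0,x1,y1) in [('top',d,(245,218,282,252)),('scene',s,(262,184,292,210))]:
    hsv=cv2.cvtColor(dd['color'],cv2.COLOR_RGB2HSV)
    g=cv2.cvtColor(dd['color'],cv2.COLOR_RGB2GRAY)[y0:y1,x0:x1]
    t,m=cv2.threshold(g,0,255,cv2.THRESH_OTSU)
    nn,l,st,ce=cv2.connectedComponentsWithStats(m); i=1+np.argmax(st[1:,4])
    u,v=ce[i]+[x0,y0]; print(n,t,st[i],u,v,ray(dd,u,v,.146),ray(dd,u,v,.138))
    cs,_=cv2.findContours((l==i).astype(np.uint8),cv2.RETR_EXTERNAL,cv2.CHAIN_APPROX_NONE)
    print(cv2.minEnclosingCircle(cs[0]))
near=(ray(d,230,238,.129)+ray(d,251,197,.129))/2; far=(ray(d,200,171,.142)+ray(d,177,212,.142))/2
print(near,far)
# predicted landmark pixels
yaw=np.radians(73.0); ex=np.array([np.cos(yaw),np.sin(yaw),0]); ey=np.array([-np.sin(yaw),np.cos(yaw),0])
org=(near+far)/2; org=org-ex*(7+ (118-6)/2 -1)   # flap visible 6..118
org[2]=0; print('org',org)
def P(x,y,z): return org+ex*x+ey*y+np.array([0,0,z])
for n,dd in [('top',d),('scene',s)]:
    im=cv2.cvtColor(dd['color'],cv2.COLOR_RGB2BGR); k=3
    im=cv2.resize(im,None,fx=k,fy=k,interpolation=cv2.INTER_CUBIC)
    def dr(pts,c):
        q=np.array([proj(dd,P(*np.array(p)/1000)) for p in pts]); q=((q+.5)*k).astype(int); cv2.polylines(im,[q],True,c,1)
    dr([(-400,-75,130),(0,-75,130),(0,75,130),(-400,75,130)],(0,0,255))
    dr([(6,-44,129),(6,44,129),(118,44,142),(118,-44,142)],(0,255,255))
    dr([(119,-52,143),(131,-52,143),(131,52,143),(119,52,143)],(0,255,0))
    c=(170*k,160*k) if n=='top' else (190*k,150*k)
    im=im[c[1]:c[1]+ (120*k), c[0]:c[0]+200*k]
    cv2.imwrite(f'pics/ov_{n}.png',im)
E
```

```text
top 93.0 [  7   6  22  21 376] 262.63031914893617 233.90691489361703 [ 0.50007474 -0.06119311  0.146     ] [ 0.50130389 -0.06060136  0.138     ]
((17.684465408325195, 16.063106536865234), 11.114974975585938)
scene 175.0 [  0   0  30  26 602] 276.4468438538206 195.09800664451828 [ 0.49694306 -0.06029475  0.146     ] [ 0.48717011 -0.05498273  0.138     ]
((14.5, 12.5), 19.144289016723633)
[ 0.52695278 -0.01523046  0.129     ] [0.55769235 0.08477863 0.142     ]
org [-17.58472313 -59.25612078   0.        ]
```

View pics/ov_top.png

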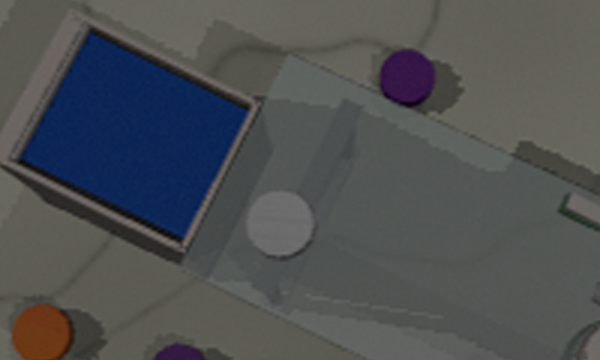

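View pics/ov_scene.png

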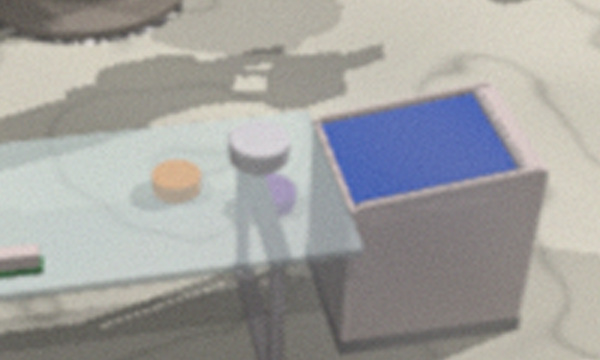

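```bash
cat > ov.py <<'E'
from h import *
d=dict(np.load('top0.npz')); s=dict(np.load('scene0.npz'))
yaw=np.radians(73.0); ex=np.array([np.cos(yaw),np.sin(yaw),0]); ey=np.array([-np.sin(yaw),np.cos(yaw),0])
near=np.array([.52695,-.01523,0]); far=np.array([.55769,.08478,0])
org=near-ex*.007; tin=np.array([.5001,-.0612,0])
if __name__=='__main__':
  print('org',org,'tin in bin',(tin-org)@ex,(tin-org)@ey,'far',(far-org)@ex,(far-org)@ey)
  def P(x,y,z): return org+ex*x+ey*y+np.array([0,0,z])
  for n,dd in [('top',d),('scene',s)]:
    im=cv2.cvtColor(dd['color'],cv2.COLOR_RGB2BGR); k=3
    im=cv2.resize(im,None,fx=k,fy=k,interpolation=cv2.INTER_CUBIC)
    def dr(pts,c):
        q=np.array([proj(dd,P(*(np.array(p)/1000))) for p in pts]); q=((q+.5)*k).astype(int); cv2.polylines(im,[q],True,c,1)
    dr([(-400,-75,130),(0,-75,130),(0,75,130),(-400,75,130)],(0,0,255))
    dr([(6,-44,129),(6,44,129),(118,44,142),(118,-44,142)],(0,255,255))
    dr([(119,-52,143),(131,-52,143),(131,52,143),(119,52,143)],(0,255,0))
    t=[(tin-org)@ex*1000,(tin-org)@ey*1000]
    dr([(t[0]+20.5*np.cos(a),t[1]+20.5*np.sin(a),146) for a in np.linspace(0,6.28,30)],(255,0,255))
    c=(170*k,160*k) if n=='top' else (190*k,150*k)
    im=im[c[1]:c[1]+ (180*k), c[0]:c[0]+260*k]
    cv2.imwrite(f'pics/ov2_{n}.png',im)
E
python3 ov.py
```

```text
org [ 0.5249034  -0.02192413  0.        ] tin in bin -0.04481150990342623 0.012236455431503321 far 0.1116275448470401 -0.0001567140089828049
```

View pics/ov2_top.png

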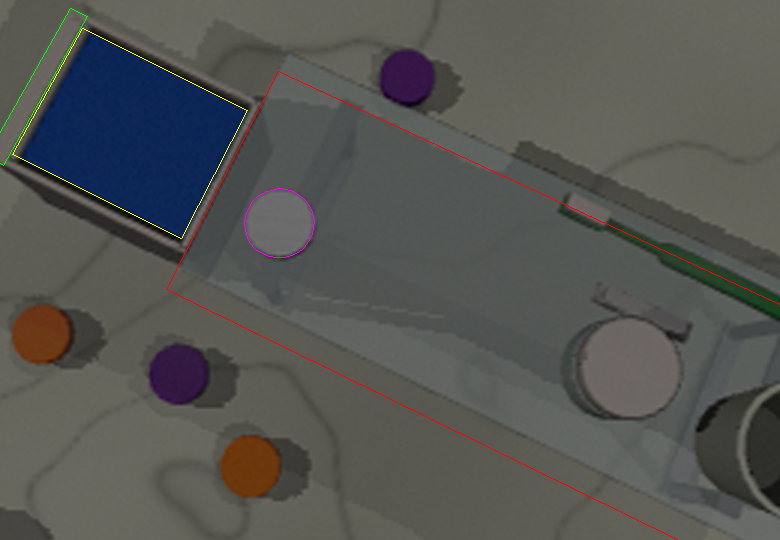

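View pics/ov2_scene.png

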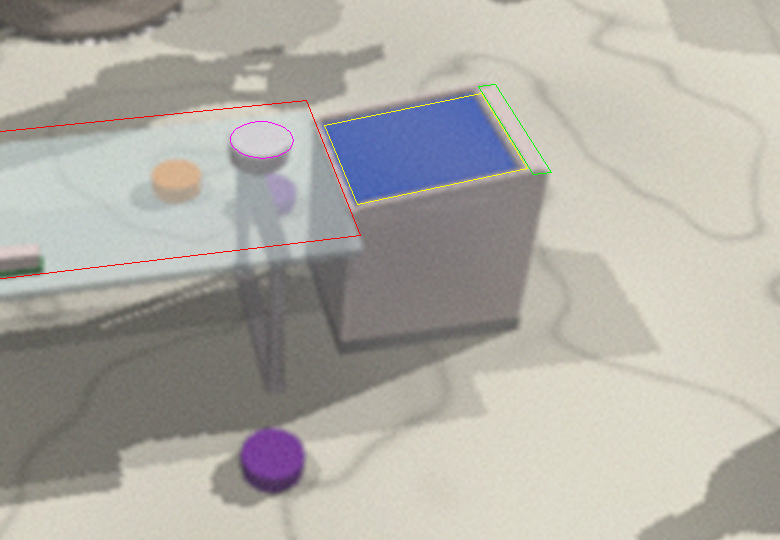

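Call:
send_rows(series=[[0, 0, -0.01, 0, 0, -0.076, 0], [0, 0, -0.01, 0, 0, -0.076, 0], [-0.035, -0.032, 0, 0, 0, 0, 0], [-0.035, -0.032, 0, 0, 0, 0, 0], [-0.035, -0.032, 0, 0, 0, 0, 0]])

```text
time: 0.57
tool_pos: [0.2913, 0.3643, 0.2465]
tool_rot: [-3.141, 0.0, 2.847]
contact_force: [0.8, 0.2, -0.2]
opening: 0.0921
```

Call:
send_rows(series=[[-0.035, -0.032, 0, 0, 0, 0, 0], [-0.035, -0.032, 0, 0, 0, 0, 0], [-0.035, -0.032, 0, 0, 0, 0, 0], [-0.035, -0.032, 0, 0, 0, 0, 0], [-0.035, -0.032, 0, 0, 0, 0, 0]])

```text
time: 0.98
tool_pos: [0.3977, 0.1841, 0.2467]
tool_rot: [3.141, 0.0, 2.845]
contact_force: [0.5, 0.9, -0.8]
opening: 0.0915
```

Call:
send_rows(series=[[-0.035, -0.032, 0, 0, 0, 0, 0], [-0.035, -0.032, 0, 0, 0, 0, 0], [-0.035, -0.03, 0, 0, 0, 0, 0], [-0.032, -0.03, 0, 0, 0, 0, 0], [0, 0, 0, 0, 0, 0, 0]])

```text
time: 1.4
tool_pos: [0.4856, 0.037, 0.2462]
tool_rot: [-3.14, 0.002, 2.839]
contact_force: [-1.2, 0.5, 0.1]
opening: 0.0918
```

Call:
send_rows(series=[[0, 0, 0, 0.116, 0, 0, 0], [0, 0, 0, 0.116, 0, 0, 0], [0, 0, 0, 0.117, 0, 0, 0], [0, 0, 0, 0, 0, 0, 0], [0, 0, 0, 0, 0, 0, 0]])

```text
time: 1.82
tool_pos: [0.4825, 0.0444, 0.2456]
tool_rot: [-2.794, -0.002, 2.848]
contact_force: [0.1, -0.2, -1.2]
opening: 0.0918
```

```bash
cat >> h.py <<'E'
from scipy.spatial.transform import Rotation as Rot
def status():
    from ov import org,ex,ey
    o=observe(); R=Rot.from_euler('xyz',o['tool_rot']).as_matrix(); p=o['tool_pos']
    B=np.array([ex,ey,[0,0,1]])
    b=lambda q: np.round(B@(q-np.array([org[0],org[1],0]))*1000,1)
    w=o['opening']/2
    print('t',o['time'],'q',np.round(o['qpos'],2),'F',np.round(B@o['contact_force'],1))
    print('TCP',b(p),'y',np.round(B@R[:,1],3),'z',np.round(B@R[:,2],3))
    for n,k in [('Bin',-w),('Bout',-w-.019),('Ain',w),('Aout',w+.019)]: print(n,b(p+R[:,1]*k))
    def delta(t): # target TCP in bin mm -> tool-axis shift m
        tw=B.T@(np.array(t)/1000)+np.array([org[0],org[1],0]); return np.round(R.T@(tw-p),4)
    return delta
E
python3 -c "
from h import *
d=status(); print(d([5.7,12,221.7]),d([-32,12,118.3]))
cam('scene','s1');cam('top','t1')"
```

```text
t 1.8167 q [ 0.14  0.36  1.5  -0.32  1.44 -1.07] F [-0.2 -0.1 -1.2]
TCP [ 51.   60.  245.6] y [ 0.94   0.004 -0.341] z [-0.341  0.001 -0.94 ]
Bin [  7.9  59.8 261.3]
Bout [-10.   59.7 267.7]
Ain [ 94.2  60.1 230. ]
Aout [112.   60.2 223.5]
[-0.0479 -0.0346  0.0379] [-0.048  -0.0348  0.1479]
```

Call:
send_rows(series=[[-0.016, -0.0115, 0.01, 0, 0, 0, 0], [-0.016, -0.0115, 0.01, 0, 0, 0, 0], [-0.016, -0.0115, 0.01, 0, 0, 0, 0], [0, 0, 0, 0, 0, 0, 0], [0, 0, 0, 0, 0, 0, 0]])

```text
time: 2.33
tool_pos: [0.5157, -0.0135, 0.2304]
tool_rot: [-2.794, -0.0, 2.841]
contact_force: [-0.2, 0.3, 0.3]
opening: 0.0919
```

```bash
python3 -c "
from h import *
d=status(); print(d([-32,12,118.3]))
for n,t in [('scene','s2'),('top','t2'),('wrist','w2')]: cam(n,t)
a=[cv2.imread('pics/%s.png'%t) for t in ('s2','t2')]
cv2.imwrite('pics/c2.png',cv2.resize(np.hstack([a[0][100:320,130:400],a[1][120:340,130:400]]),None,fx=1.45,fy=1.45))"
```

```text
t 2.3333 q [ 0.02  0.41  1.46 -0.33  1.39 -1.17] F [0.3 0.3 0.3]
TCP [  5.4  11.2 230.4] y [ 0.94  -0.003 -0.341] z [-0.341  0.001 -0.94 ]
Bin [-37.9  11.4 246.1]
Bout [-55.7  11.4 252.6]
Ain [ 48.6  11.  214.8]
Aout [ 66.4  11.  208.3]
[0.0006 0.0031 0.1182]
```

View pics/c2.png

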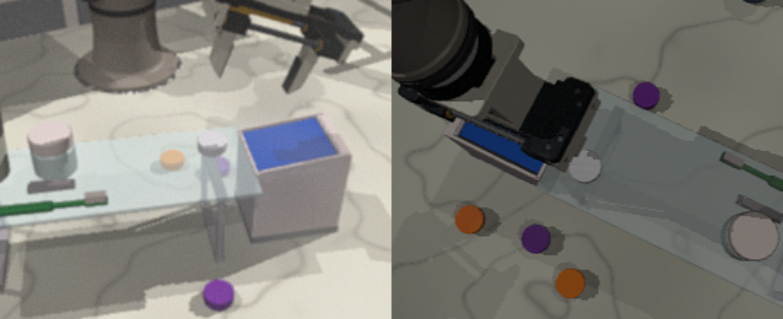

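View pics/w2.png

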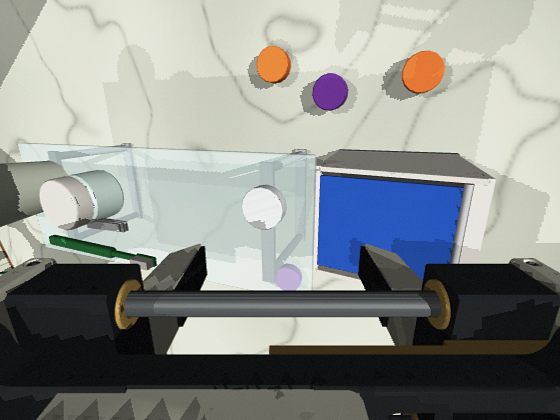

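```bash
cat > wm.py <<'E'
from h import *
from ov import org,ex,ey
def meas(tag):
    d=dict(np.load(tag+'.npz')); g=cv2.cvtColor(d['color'],cv2.COLOR_RGB2GRAY)
    def b(u,v,z):
        p=ray(d,u,v,z)-org; return np.round([p@ex*1000,p@ey*1000],1)
    return d,g,b
if __name__=='__main__':
    d,g,b=meas('w2')
    x0,y0,x1,y1=238,180,292,236; m=((d['color'][y0:y1,x0:x1].astype(int).max(2)-d['color'][y0:y1,x0:x1].min(2))<9).astype(np.uint8)
    m=cv2.morphologyEx(m,cv2.MORPH_OPEN,np.ones((3,3)))
    nn,l,st,ce=cv2.connectedComponentsWithStats(m); i=1+np.argmax(st[1:,4]); print(st[i],ce[i]+[x0,y0])
    print('tin(146)',b(264,207,.146))
    hsv=cv2.cvtColor(d['color'],cv2.COLOR_RGB2HSV)
    mm=((hsv[...,0]>105)&(hsv[...,0]<128)&(hsv[...,1]>180)).astype(np.uint8)
    cs,_=cv2.findContours(mm,cv2.RETR_EXTERNAL,cv2.CHAIN_APPROX_NONE); c=max(cs,key=cv2.contourArea)
    print(cv2.approxPolyDP(c,6,True)[:,0].tolist())
    print('flap near',b(319,170,.129),b(315,260,.129),'shelf corner',b(316,154,.130))
E
python3 wm.py
```

```text
[   4    5   45   45 1561] [263.77706598 206.55349135]
tin(146) [-42.1  14.6]
[[321, 175], [319, 264], [358, 272], [365, 242], [396, 252], [422, 279], [426, 263], [448, 263], [462, 187]]
flap near [ 3.6 48.3] [  3.  -39.4] shelf corner [ 0.6 62.2]
```

Call:
send_rows(series=[[0.001, 0.002, 0.02, 0, 0, 0, 0], [0.001, 0.001, 0.02, 0, 0, 0, 0], [0, 0, 0.02, 0, 0, 0, 0], [0, 0, 0.015, 0, 0, 0, 0], [0, 0, 0, 0, 0, 0, 0]])

```text
time: 2.9
tool_pos: [0.5055, -0.0331, 0.1567]
tool_rot: [-2.792, -0.005, 2.845]
contact_force: [-0.9, 0.4, 0.1]
opening: 0.0921
```

```bash
python3 -c "
from h import *
d=status(); print(d([-32,13,118.3]))
for n,t in [('scene','s3'),('wrist','w3')]: cam(n,t)
a=[cv2.imread('pics/%s.png'%t) for t in ('s3','w3')]
cv2.imwrite('pics/c3.png',np.hstack([cv2.resize(a[0][120:300,190:390],None,fx=2,fy=2),cv2.resize(a[1][60:420,100:500],None,fx=1,fy=1)]))"
```

```text
t 2.9 q [-0.01  0.46  1.6  -0.36  1.21 -1.13] F [0.1 1.  0.1]
TCP [-16.3  15.3 156.7] y [ 0.939  0.001 -0.343] z [-0.343  0.004 -0.939]
Bin [-59.6  15.2 172.5]
Bout [-77.5  15.2 179. ]
Ain [ 26.9  15.4 140.9]
Aout [ 44.8  15.4 134.4]
[-0.0025 -0.0016  0.0414]
```

View pics/c3.png

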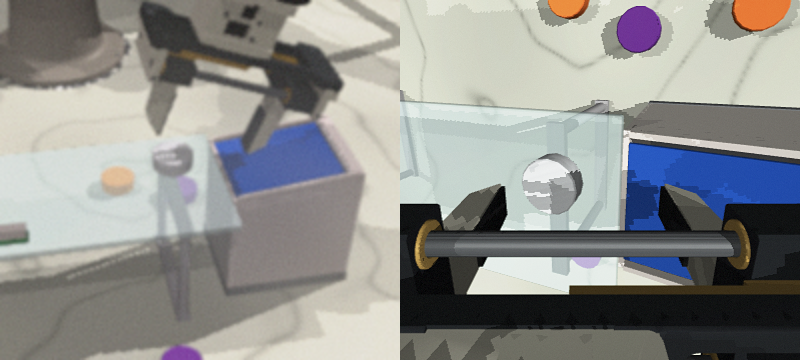

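Call:
send_rows(series=[[-0.002, -0.002, 0.015, 0, 0, 0, 0], [0, 0, 0.015, 0, 0, 0, 0], [0, 0, 0.008, 0, 0, 0, 0], [0, 0, 0, 0, 0, 0, 0], [0, 0, 0, 0, 0, 0, 0]])

```text
time: 3.42
tool_pos: [0.5054, -0.0478, 0.1246]
tool_rot: [-2.793, 0.001, 2.845]
contact_force: [-0.8, -0.8, 1.0]
opening: 0.0921
```

```bash
python3 -c "
from h import *
d=status(); print(d([-32,13,118.3]))
for n,t in [('scene','s4'),('wrist','w4')]: cam(n,t)
a=[cv2.imread('pics/%s.png'%t) for t in ('s4','w4')]
cv2.imwrite('pics/c4.png',np.hstack([cv2.resize(a[0][120:300,190:390],None,fx=2,fy=2),cv2.resize(a[1][60:420,100:500],None,fx=1,fy=1)]))"
```

```text
t 3.4167 q [-0.04  0.5   1.65 -0.38  1.12 -1.13] F [-1.   0.6  1. ]
TCP [-30.5  11.1 124.6] y [ 0.94  -0.    -0.342] z [-0.342 -0.001 -0.94 ]
Bin [-73.7  11.1 140.3]
Bout [-91.6  11.1 146.8]
Ain [ 12.8  11.1 108.8]
Aout [ 30.7  11.1 102.3]
[0.0019 0.0007 0.0064]
```

View pics/c4.png

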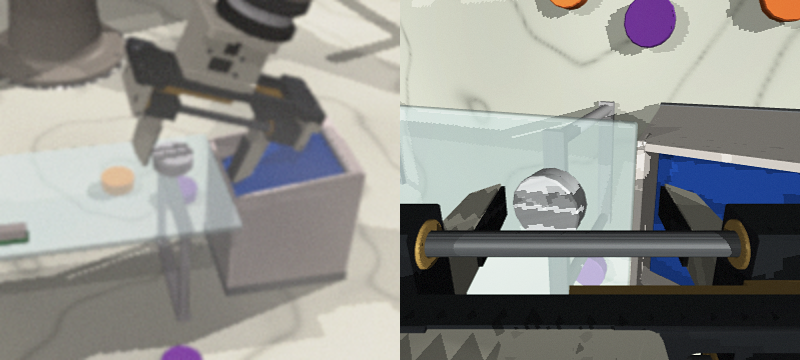

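Call:
send_rows(series=[[0.002, 0.0005, 0.006, 0, 0, 0, 0], [0, 0, 0.001, 0, 0, 0, 0], [0, 0, 0, 0, 0, 0, 0]])

```text
time: 3.77
tool_pos: [0.5024, -0.0491, 0.1169]
tool_rot: [-2.793, -0.0, 2.845]
contact_force: [-0.6, -0.2, 0.9]
opening: 0.0918
```

```bash
python3 -c "
from h import *
d=status(); print(d([-32,13,118.3]), d([-2,13,118.3]))
cam('wrist','w5');cam('scene','s5')
a=[cv2.imread('pics/%s.png'%t) for t in ('s5','w5')]
cv2.imwrite('pics/c5.png',np.hstack([cv2.resize(a[0][120:300,190:390],None,fx=2,fy=2),cv2.resize(a[1][60:420,100:500],None,fx=1,fy=1)]))"
```

```text
t 3.7667 q [-0.04  0.5   1.66 -0.38  1.1  -1.12] F [-0.4  0.5  0.9]
TCP [-32.6  13.6 116.9] y [ 0.94   0.    -0.342] z [-0.342  0.    -0.94 ]
Bin [-75.8  13.6 132.6]
Bout [-93.6  13.6 139.1]
Ain [ 10.5  13.6 101.2]
Aout [28.4 13.6 94.7]
[-0.0006  0.0001 -0.0015] [-0.0006  0.0283 -0.0118]
```

View pics/c5.png

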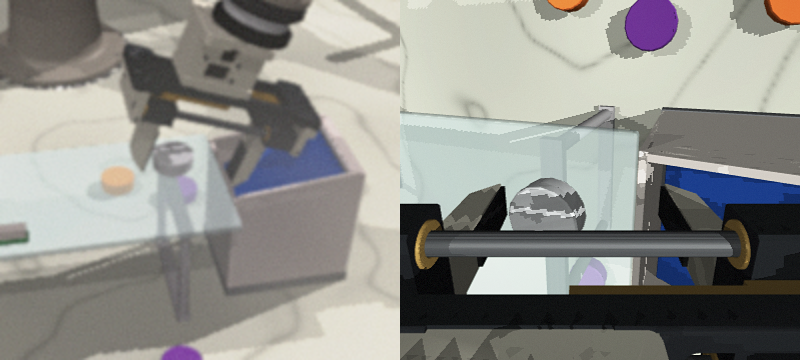

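Call:
send_rows(series=[[0, 0.0038, -0.0022, 0, 0, 0, 0], [0, 0.0038, -0.0014, 0, 0, 0, 0], [0, 0.0038, -0.0014, 0, 0, 0, 0], [0, 0.0038, -0.0014, 0, 0, 0, 0], [0, 0.0038, -0.0014, 0, 0, 0, 0]])

```text
time: 4.28
tool_pos: [0.5088, -0.0292, 0.1179]
tool_rot: [-2.793, 0.0, 2.845]
contact_force: [-0.3, -1.2, 1.4]
opening: 0.092
```

```bash
cat > lk.py <<'E'
import sys; from h import *
k=sys.argv[1]; d=status(); print(d([-2,13,118.3]),d([30,13,118.3]))
cam('wrist','w'+k);cam('scene','s'+k)
a=[cv2.imread('pics/%s.png'%t) for t in ('s'+k,'w'+k)]
cv2.imwrite(f'pics/c{k}.png',np.hstack([cv2.resize(a[0][120:300,190:390],None,fx=2,fy=2),a[1][60:420,100:500]]))
E
python3 lk.py 6
```

```text
t 4.2833 q [-0.    0.51  1.64 -0.37  1.12 -1.09] F [-1.2 -0.   1.4]
TCP [-11.6  13.3 117.9] y [ 0.94   0.    -0.342] z [-0.342 -0.    -0.94 ]
Bin [-54.9  13.3 133.7]
Bout [-72.7  13.3 140.2]
Ain [ 31.6  13.3 102.2]
Aout [49.5 13.3 95.7]
[-0.0003  0.0089 -0.0036] [-0.0003  0.039  -0.0146]
```

View pics/c6.png

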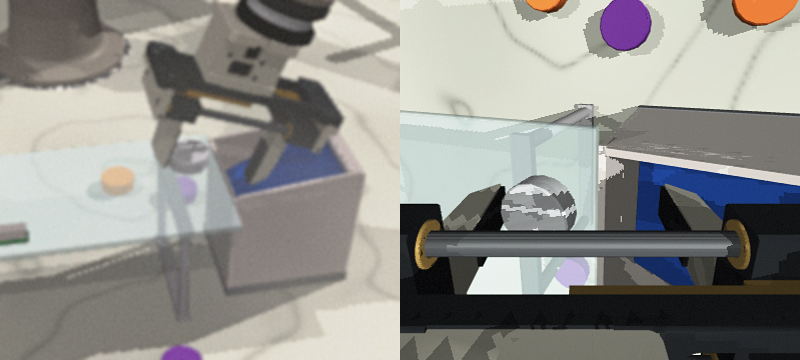

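Call:
send_rows(series=[[0, 0.0038, -0.0014, 0, 0, 0, 0], [0, 0.0038, -0.0014, 0, 0, 0, 0], [0, 0.0038, -0.0014, 0, 0, 0, 0], [0, 0.0038, -0.0014, 0, 0, 0, 0], [0, 0.0038, -0.0014, 0, 0, 0, 0]])

```text
time: 4.8
tool_pos: [0.5146, -0.01, 0.1179]
tool_rot: [-2.792, -0.0, 2.845]
contact_force: [-0.2, -2.9, 1.4]
opening: 0.0918
```

```bash
python3 lk.py 7
```

```text
t 4.8 q [ 0.03  0.53  1.61 -0.36  1.15 -1.07] F [-2.8 -0.6  1.4]
TCP [  8.4  13.4 117.9] y [ 0.94  -0.    -0.342] z [-0.342  0.    -0.94 ]
Bin [-34.7  13.4 133.7]
Bout [-52.6  13.4 140.2]
Ain [ 51.5  13.4 102.2]
Aout [69.4 13.4 95.7]
[-0.0004 -0.0099  0.0032] [-0.0004  0.0202 -0.0077]
```

View pics/c7.png

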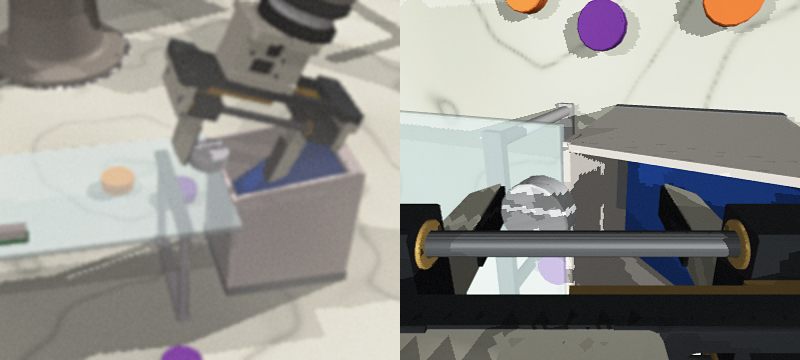

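Call:
send_rows(series=[[0, 0.0038, -0.0014, 0, 0, 0, 0], [0, 0.0038, -0.0014, 0, 0, 0, 0], [0, 0.0038, -0.0014, 0, 0, 0, 0], [0, 0.0038, -0.0014, 0, 0, 0, 0], [0, 0, 0, 0, 0, 0, 0]])

```text
time: 5.32
tool_pos: [0.5195, 0.0059, 0.118]
tool_rot: [-2.793, 0.0, 2.845]
contact_force: [-1.4, -1.8, 2.3]
opening: 0.0917
```

```bash
python3 lk.py 8
```

```text
t 5.3167 q [ 0.06  0.54  1.59 -0.36  1.16 -1.05] F [-2.2  0.8  2.3]
TCP [ 25.   13.3 118. ] y [ 0.94   0.    -0.342] z [-0.342 -0.    -0.94 ]
Bin [-18.1  13.3 133.6]
Bout [-36.   13.3 140.1]
Ain [ 68.1  13.4 102.3]
Aout [86.  13.4 95.8]
[-0.0003 -0.0255  0.0089] [-0.0003  0.0046 -0.002 ]
```

View pics/c8.png

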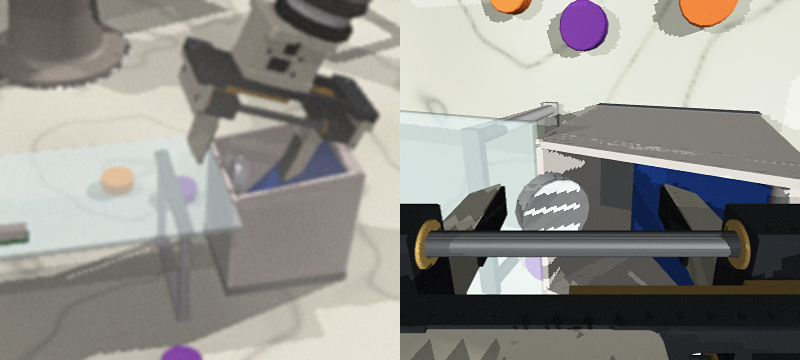

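Call:
send_rows(series=[[0, 0.0038, -0.0014, 0, 0, 0, 0], [0, 0, 0, 0, 0, 0, 0], [0, 0, 0, 0, 0, 0, 0], [0, 0, 0, 0, 0, 0, 0], [0, 0, 0, 0, 0, 0, 0]])

```text
time: 5.83
tool_pos: [0.5204, 0.0091, 0.1181]
tool_rot: [-2.793, 0.0, 2.845]
contact_force: [-1.8, -2.3, 2.3]
opening: 0.0915
```

```bash
python3 lk.py 9
```

```text
t 5.8333 q [ 0.07  0.54  1.59 -0.35  1.17 -1.04] F [-2.7  1.   2.3]
TCP [ 28.4  13.4 118.1] y [ 0.94  -0.    -0.342] z [-0.342  0.    -0.94 ]
Bin [-14.6  13.4 133.8]
Bout [-32.5  13.4 140.2]
Ain [ 71.4  13.4 102.5]
Aout [89.3 13.4 96. ]
[-0.0004 -0.0286  0.0102] [-0.0004  0.0015 -0.0007]
```

View pics/c9.png

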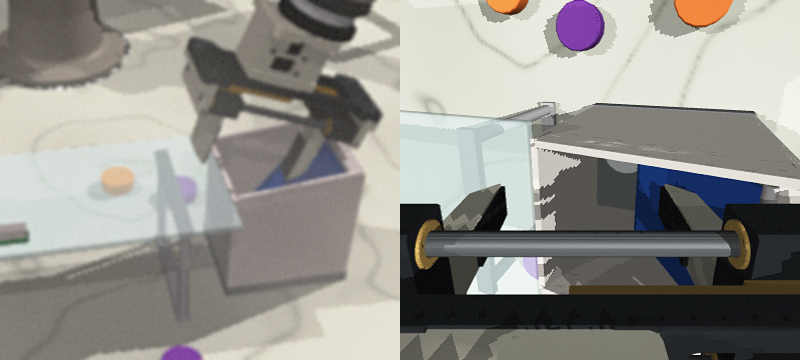

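```bash
python3 -c "
from h import *
a=cv2.imread('pics/w9.png')[180:360,220:480]; cv2.imwrite('pics/w9z.png',cv2.resize(a,None,fx=3,fy=3,interpolation=cv2.INTER_CUBIC))
d=dict(np.load('w9.npz'))
T=d['T']
from ov import org,ex,ey
for u,v in [(318,222),(322,230),(325,225),(300,240)]:
  z=d['range_z'][v,u]; F=f(d); p=T[:3,:3]@np.array([(u-d['cx'])/F*z,(v-d['cy'])/F*z,z])+T[:3,3]; print(u,v,z,(p-org)@ex,(p-org)@ey,p[2])
"
```

```text
318 222 0.2653359 0.02736592138979715 0.0037102474475791476 0.02148856279438746
322 230 0.26738286 0.031139074448207883 -0.003943188111187905 0.020447115214235617
325 225 0.26348943 0.03393825603032666 0.0017988410210543432 0.021811230203502646
300 240 0.28830013 0.007875745820980223 -0.021189882092668047 0.011455112930809197
```

View pics/w9z.png

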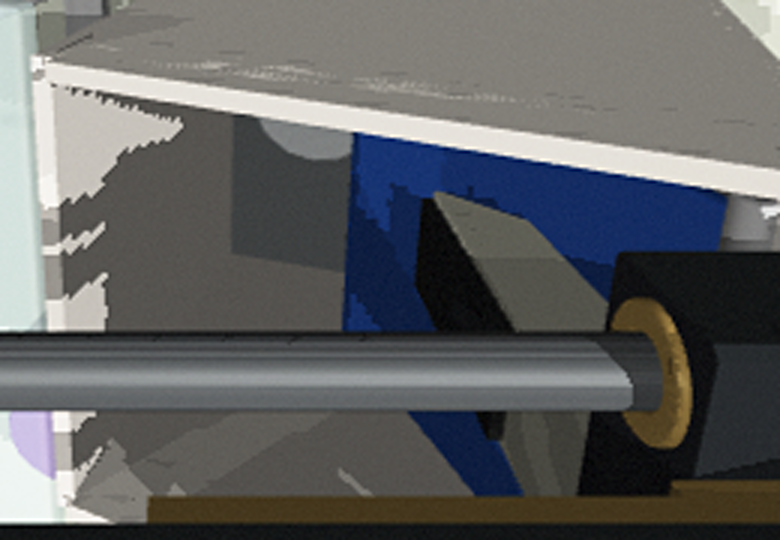

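Call:
send_rows(series=[[0, 0, -0.01, 0, 0, 0, 0], [0, 0, -0.012, 0, 0, 0, 0], [0, 0, -0.012, 0, 0, 0, 0], [0, 0, -0.015, 0, 0, 0, 0], [0, 0, -0.02, 0, 0, 0, 0]])

```text
time: 6.35
tool_pos: [0.5271, 0.0323, 0.1832]
tool_rot: [-2.793, -0.001, 2.845]
contact_force: [0.2, -0.3, -0.9]
opening: 0.0918
```

Call:
send_rows(series=[[0, 0, -0.03, 0, 0, 0, 0], [0, 0, -0.035, 0, 0, 0, 0], [0, 0, -0.035, 0, 0, 0, 0], [0, 0, 0, 0, 0, 0, 0], [0, 0, 0, 0, 0, 0, 0]])

```text
time: 6.77
tool_pos: [0.5384, 0.0657, 0.2791]
tool_rot: [-2.796, 0.005, 2.846]
contact_force: [-0.1, -0.3, -0.3]
opening: 0.0917
```

```bash
python3 lk.py 10; python3 -c "
from h import *
cam('top','t10'); a=[cv2.imread('pics/%s.png'%t) for t in ('t0','t10') if 0] 
a=[cv2.imread('pics/%s.png'%t) for t in ('scene0','s10','top0','t10')]
c=[a[0][130:320,70:390],a[1][130:320,70:390],a[2][150:350,160:480][:190],a[3][150:350,160:480][:190]]
cv2.imwrite('pics/c11.png',cv2.resize(np.vstack([np.hstack(c[:2]),np.hstack(c[2:])]),None,fx=1.25,fy=1.25))"
```

```text
t 6.7667 q [ 0.16  0.45  1.27 -0.31  1.58 -1.09] F [-0.3 -0.  -0.3]
TCP [ 87.7  12.7 279.1] y [ 0.941 -0.    -0.339] z [-0.339 -0.005 -0.941]
Bin [ 44.6  12.7 294.7]
Bout [ 26.7  12.7 301.1]
Ain [130.9  12.7 263.6]
Aout [148.7  12.7 257.2]
[ 0.0012 -0.0299  0.1817] [0.0011 0.0002 0.1709]
```

View pics/c11.png

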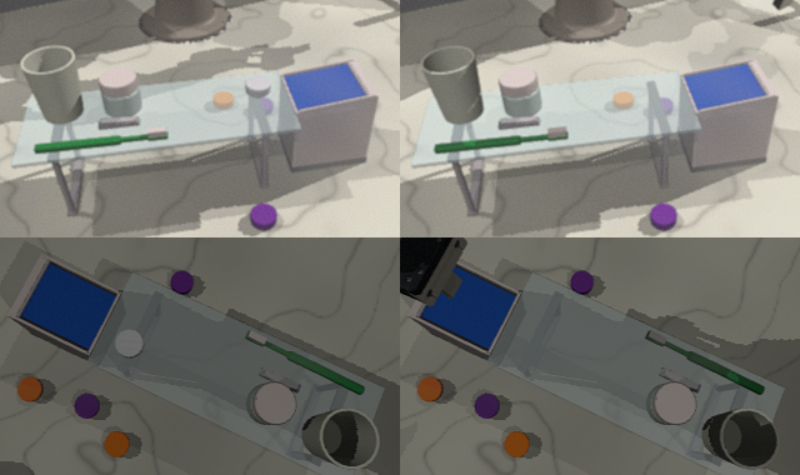

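View pics/w10.png

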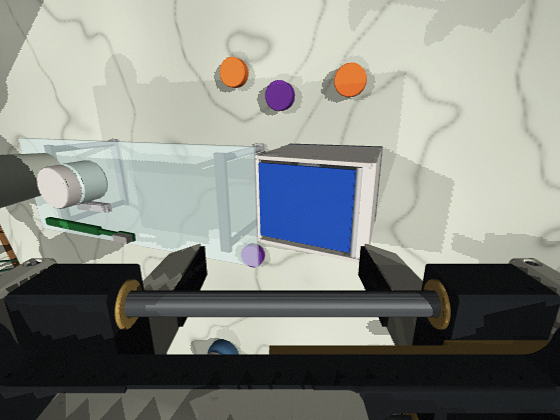

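Before/after pictures: the tin is gone from the glass, and the flap is shut (wrist view 258–357, 163–255). The tumbler, jar, toothbrush and clipper are at the same pixels as before.

```bash
python3 -c "
from h import *
print(workorder.hand_in())"
```

```text
the job is handed in; nothing more can be done
None
```

The tin is in the bin, the flap is shut again, and the job is handed in (robot clock 6.8 s of the 40 s allowed).

I tilted the open gripper 20° along the shelf. One finger pressed the flap down while the other pushed the tin along the glass, without gripping or lifting it. I worked out the flap opening from the finger positions rather than measuring it. It was about 0.4 rad before the tin was touched and grew as the finger slid towards the hinge. It was about 0.65 rad just before the tin reached the edge and about 0.85 rad when it dropped.

**Last checks:**
- **Tin:** before I drew the fingers out, the wrist camera's depth put its top at about 21 mm. That matches lying flat on the 5 mm floor.
- **Flap:** it looks shut in the final scene, top and wrist pictures.
- **Other things on the shelf:** the tumbler, jar, toothbrush and clipper look unmoved in the before and after pictures.
- **Forces:** the readings I took stayed at about 4 N or less, and the gripper was clear of everything at hand-in.

**One disagreement:** the top and wrist cameras placed the tin, relative to the flap edge, about 3 to 4 mm apart. I left enough clearance behind the tin to cover this.

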